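Run the dye trolley down the bench track and catch it softly

ROBOT

A 7-joint arm with a two-finger parallel gripper is mounted at the origin on the work surface. World frame = base frame: x ahead of the robot, y to its left, z up, the work surface at z = 0. Lengths are in m, angles in rad, forces in N, time in s.
With the tool pointing down it reaches from about 0.35 to 0.9 m from the base axis. Payload 19.9 kg.
Tool frame: the origin (TCP) lies at the very end of the fingers, on their centre line; the grasp point (between the pads) lies 19 mm behind it; z points along the fingers, y is the line along which they close (so a half turn about z gives the same grasp; the last joint's range is limited). The gripper opens to 94 mm and grips with 3 to 60 N. Pads are 16 mm wide; open, the fingers measure 119 mm over their backs; the gripper's body (75 mm by 177 mm) begins 78 mm behind the grasp point.
Start: joints at [1.093, 0.417, -0.01, 1.614, 0.005, 1.111, -0.053], TCP at [0.264, -0.567, 0.205] pointing down, gripper open.
Joint ranges: [-2.81, 2.81], [-0.39, 2.02], [-1.27, 1.25], [0.06, 2.57], [-1.19, 4.33], [0.19, 2], [-2.82, 2.82]. Speed limits (rad/s): [1.89, 1.89, 2.39, 2.39, 3.01, 3.01, 3.01].

INTERFACE

Orientations are given as a unit quaternion [w, x, y, z].
In Python, from cell import get_state, viewer, finish_job gives the robot as it stands. The module is installed in compiled form; this text tells all that it offers.
- The arm moves only by the tool step_arm, never from a script. Its argument "steps" is text: rows parted by semicolons, each of 6 numbers parted by spaces: the shift along the tool's x, y, z in units of 0.4 m (1.0 is 0.4 m), then the turn, a rotation vector about the tool's x, y, z in units of 180 degrees (1.0 is 180 degrees). A call has 1 to 8 rows; each row is the pose to reach, as a shift and turn from the pose commanded when the call began, along the tool's axes at that moment, turning the shorter way round; what a row does not reach only later rows make up. A row lasts 1/12 s, in which the tool goes at most 41.7 mm and 7.16 degrees, less where a joint would pass 70% of its speed; a pose out of reach is approached as far as the arm can. A call with a number of a shift or a turn outside -1 to 1 is refused whole. A call with a gripper value outside its range is refused whole. "grip" is the opening, from -1 (shut) to 1 (fully open), set as the call begins (left out, the last holds). The fingers move at their own pace and stop on an object; the grip force is fixed at half the most. Time passes only in rows, so rows that repeat a pose let the fingers close. It gives the time, the measured TCP pose, the force, the opening and the grip force at its end, in the units of the state.
- get_state(): the state, without advancing time (a new reading comes with each control period).
- viewer.grab_frame(name): name is "scene" or "top"; returns the picture (400x640x3 uint8, red, green, blue); there is no depth.
- viewer.camera_params(name): a dict with "intrinsics" (3x3 intrinsics, pixels), "distortion" ([k1, k2, p1, p2, k3] as OpenCV has them; the pictures are not rectified), "xyz" and "attitude" of the camera in the world. Camera axes: x right, y up, looking along -z (the intrinsics and any distortion apply to the point x, -y, -z); pixel columns grow to the right and rows downward; lengths in m; the calibration is good to about 2 mm. A picture is of the moment at which its call begins. camera_params takes no time and is no camera call.
- finish_job(): hands the job in; it is judged then, once.
The state is a dict: "time": time; "joint_positions": joint angles; "dq": joint speeds; "joint_torque": joint torques, N m; "eef_pos": TCP position; "ee_rot": TCP orientation; "force": force on the tool from outside, world axes, zero at the start; "ft_torque": the same for the moment, N m; "grip_width": opening from 0.0 (shut) to 1.0 (fully open); "grasp_force": force on a finger pad.
Only numpy, scipy, OpenCV 4.12 (cv2) and the standard library are available. Lean on these libraries where they do the work, as an engineer would, in place of code of your own. Each camera call takes 0.05 s, during which the arm holds its last target. There are 200 camera calls.

TASK

Press the yellow pad down to release the trolley with the two dye bottles, and let it roll on its own, untouched, until its red buffer board is past the red line. Then catch it softly by moving along with the buffer so that its spring is hardly squeezed (never more than about 10 mm), bring it to a standstill and keep it still for two seconds while the buffer is over the yellow stripe. Finally let it down slowly against the end stops without a bump and leave it parked there, bottles still standing on it and everything else undisturbed.

Things in the scene. Friction and masses are not known exactly. Their poses are not given: they have to be found in the camera images.
- track: Fixed plywood base 120 x 780 x 12 mm with two sloping aluminium rails. Origin: on the table under the centre line; the base reaches from y -0.44 to 0.34. Its x axis is across the track, y along the track DOWNHILL, z up; the rails fall 50 mm per metre. 'Track' coordinates are in this frame.
- trolley (a joint): Metres the blue trolley has rolled down the rails: 0 at the top on the latch (start), 0.50 at the end stops (posts that meet the deck's front edge). Cannot leave the rails. Trolley with buffer about 0.40 kg (varies 0.28 to 0.61) plus two 0.10 kg bottles. Drag 0.05 N dry plus 0.75 N per m/s; left alone it reaches 0.2 to 0.4 m/s and takes about 2.2 s to the end.
- deck (a point): Centre of the trolley's deck surface (deck 90 mm across, 110 mm along, level, 10 mm high rims). Starts at track (0, -0.310, 0.103), i.e. 103 mm above the table; sinks 50 mm per metre of roll. A small dark latch tab sticks out on the deck's -x side at the front.
- dye_pink: Pink closed dye bottle with black cap, diameter 40 mm, height 110 mm, standing loose on the deck in the uphill or downhill place. Origin: centre of its foot.
- dye_green: Green closed dye bottle, same size, standing loose on the deck in the other place. Origin: centre of its foot.
- buffer (a joint): How far the trolley's red spring buffer is squeezed towards the trolley, m: 0 free, 0.025 at its stop. Spring 100 N/m, hardly damped, moving part about 50 g. Just holding the trolley still on the slope squeezes it about 3 mm.
- buffer_face (a point): Middle of the downhill face of the upright red buffer board, 64 mm across, 80 mm high (40 up, 40 down), 10 mm thick, on the track's centre line. Starts at track y -0.195, z 0.133; y = -0.195 + trolley - buffer, z falls 50 mm per metre. 60 mm ahead of the deck's front edge; bottles 65 mm or more behind it. Fingers held downhill of it stop it.
- release (a joint): How far the release bar is pressed down, m: 0 up (trolley latched) to 0.016 fully down. The trolley is free at about 0.010 and more. Takes 3 N dry friction plus damping of 15 N per m/s; it stays where it is left.
- release_pad (a point): Top centre of the yellow round press pad (diameter 40 mm) on the robot's side of the track: track (-0.095, 0.064), 100 mm above the table when up. A steel bar runs uphill from it, 74 mm high and 85 mm from the centre line, to the latch.
- red_line (a point): Centre of the red line marked beside the rails on the base, at track y -0.030 (12 mm long): the buffer face is over it when trolley is 0.165.
- zone (a point): Centre of the yellow stripes beside the rails on the base, track y 0.160, stripe 210 mm long (y 0.055 to 0.265): the buffer face is over it while trolley is 0.25 to 0.46.
- dye_orange: Bystander: orange dye bottle, diameter 44 mm, height 125 mm, loose on the table beyond the track. Origin: centre of its foot.
- paint_jar: Bystander: purple paint jar with white lid, diameter 60 mm, height 60 mm, loose on the table beyond the track. Origin: centre of its foot.
- bead_tray: Bystander: clear bead tray 90 x 120 x 30 mm, loose on the table beyond the track. Origin: centre of its underside.
There are look-alikes about, which are no part of the job. What is shaped like the dye_green but blue is not meant.

How it is judged:
On the way, in this order (a step that is already met when the one before it is completed fails the run):
1. the trolley has rolled past the red line by itself, untouched (value of joint trolley between 0.15 and 0.3 m and velocity of joint trolley above 0.1 m/s and contact force between the arm and trolley below 0.05 N), for 0.05 s.
2. the robot holds the trolley still with the buffer over the yellow stripe for 1.5 s (value of joint trolley between 0.24 and 0.475 m and velocity of joint trolley between -0.03 and 0.03 m/s), for 1.5 s.
At the end, for the whole second after the job is handed in: The trolley is parked within 8 mm of the end stops (trolley above 0.492) at rest, the release is down, both bottles stand upright (within 0.15 rad) on the deck (value of joint trolley above 0.492 m and velocity of joint trolley between -0.02 and 0.02 m/s and value of joint release above 0.008 m and angle between each of dye_pink, dye_green's own z axis and vertical below 0.15 rad and horizontal distance between each of dye_pink, dye_green and deck below 0.05 m and z of dye_pink in the frame of deck between -0.01 and 0.02 m and z of dye_green in the frame of deck between -0.01 and 0.02 m); the robot touches nothing.
It fails at once if the trolley is touched between leaving the latch and the red line (value of joint trolley between 0.015 and 0.155 m and contact force between the arm and trolley above 0.2 N).
It fails at once if the buffer is squeezed more than 13 mm (value of joint buffer above 0.013 m).
It fails at once if the trolley is pressed with more than 12 N (contact force between the arm and trolley above 12 N).
It fails at once if the trolley bumps the end stops faster than 0.12 m/s (value of joint trolley above 0.485 m and velocity of joint trolley above 0.12 m/s).
It fails at once if a bottle on the trolley topples, or a bystander is moved more than 25 mm (angle between any of dye_pink, dye_green's own z axis and vertical above 0.4 rad or distance of any of dye_orange, paint_jar, bead_tray from where it was at the start of the episode above 0.025 m).
It also fails if it takes over 42 s, if anything falls off the work surface, if the arm or the gripper's body presses on something with over 40 N, if the wrist force passes 120 N, or if a joint passes its speed limit or range.

## Working session

There is one attempt and no reset: what is moved stays moved. The work goes in short steps, Python scripts to look and compute and a tool call to move; the robot and the scene stay as the last step left them, time stands still between calls to the robot, and variables do not carry over. Pictures are saved under pics/ and viewed, at most 10 in all, crops included, and the job is handed in when it is done.

Besides the shell and the picture viewer there is one more tool, called after "Call:" by a JSON object that holds its "method" and its "body", one argument or row to a line. step_arm: Moves the arm, as the interface text tells. Its arguments: {"type":"object","properties":{"steps":{"type":"string"},"grip":{"type":"number"}},"required":["steps"]}

```bash
mkdir -p pics; python3 - <<'E'
from cell import get_state, viewer
import cv2
for n in("scene","top"):
    im=viewer.grab_frame(n); cv2.imwrite(f"pics/{n}0.png",im[:,:,::-1]); print(n,viewer.camera_params(n))
print(get_state())
E
```

```text
scene {'intrinsics': array([[393.19934517,   0.        , 318.5005249 ],
       [  0.        , 393.19934517, 207.01483207],
       [  0.        ,   0.        ,   1.        ]]), 'distortion': array([-0.09597216,  0.        ,  0.        ,  0.        ,  0.        ]), 'xyz': array([ 1.21816334, -0.28905988,  0.9505914 ]), 'attitude': array([0.75485408, 0.25183364, 0.18486639, 0.57671445])}
top {'intrinsics': array([[449.3986    ,   0.        , 318.48635048],
       [  0.        , 449.3986    , 196.47069221],
       [  0.        ,   0.        ,   1.        ]]), 'distortion': array([0.04474623, 0.        , 0.        , 0.        , 0.        ]), 'xyz': array([ 0.43304141, -0.1231242 ,  1.18375656]), 'attitude': array([-0.70414072, -0.05016744,  0.04710992,  0.70671758])}
{'time': 0.1, 'joint_positions': array([ 1.09346545,  0.41792834, -0.01030454,  1.6140828 ,  0.00469008,
        1.11072271, -0.05297122]), 'dq': array([-8.96068922e-04, -1.32118268e-03, -5.57222804e-05, -1.32171952e-03,
       -1.02130962e-04,  8.93026509e-04,  1.32605696e-03]), 'joint_torque': array([ 1.85821140e-03, -8.52584767e+01,  6.40624668e-01, -4.26693821e+01,
       -4.87710221e-02,  1.64884591e-02, -1.65561755e-05]), 'eef_pos': array([ 0.26370456, -0.56627424,  0.20489218]), 'ee_rot': array([-5.35818786e-04,  9.76346454e-01,  2.16211214e-01, -1.58076358e-04]), 'force': array([-0.17086676, -0.50880613, -0.54684783]), 'ft_torque': array([ 0.04563649, -0.01256532, -0.04535534]), 'grasp_force': 0.0, 'grip_width': 0.9971246711684928}
```

View pics/scene0.png

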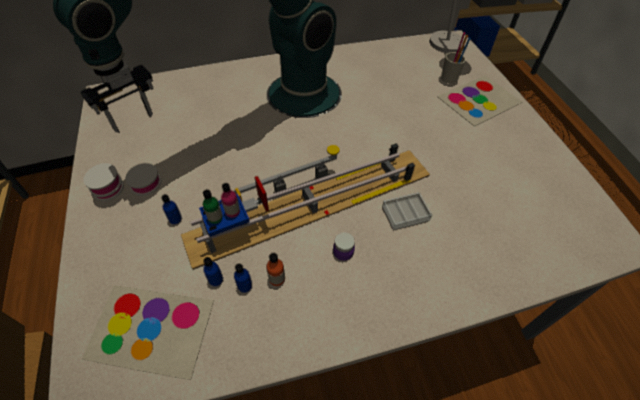

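View pics/top0.png

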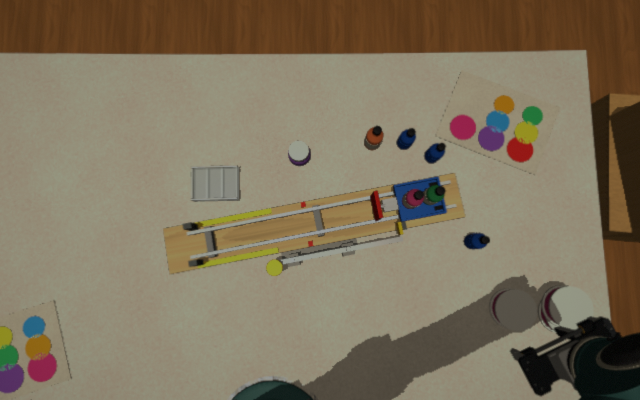

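The scene view shows the buffer at about (262,192), the yellow pad at (333,150), and the trolley with its bottles at (220,205). The top view shows the base running from (167,250) to (461,195), the pad at (275,268), the buffer at (378,205) and the red marks at (304,205) and (310,244).

```bash
cat > h.py <<'E'
import numpy as np, cv2
from scipy.spatial.transform import Rotation as R
from cell import viewer, get_state
def ray(n,px):
    p=viewer.camera_params(n); u=cv2.undistortPoints(np.array(px,float).reshape(-1,1,2),p['intrinsics'],p['distortion'])[:,0]
    d=np.c_[u[:,0],-u[:,1],-np.ones(len(u))]
    q=p['attitude']; return p['xyz'],R.from_quat([q[1],q[2],q[3],q[0]]).apply(d)
def plane(n,px,z):
    o,d=ray(n,px); return o+d*((z-o[2])/d[:,2])[:,None]
def tri(pt,ps):
    A=np.zeros((3,3));b=np.zeros(3);L=[]
    for n,p in(("top",pt),("scene",ps)):
        o,d=ray(n,[p]);d=d[0]/np.linalg.norm(d[0]);P=np.eye(3)-np.outer(d,d);A+=P;b+=P@o;L.append((P,o))
    x=np.linalg.solve(A,b);return x,[np.linalg.norm(P@(x-o)) for P,o in L]
def blobs(im,lo,hi,amin=8):
    m=cv2.inRange(cv2.cvtColor(im,cv2.COLOR_RGB2HSV),lo,hi)
    n,l,s,c=cv2.connectedComponentsWithStats(m); return m,l,[(i,s[i][:5].tolist(),c[i].round(1).tolist()) for i in range(1,n) if s[i][4]>=amin]
E
python3 - <<'E'
from h import *
I={n:cv2.imread(f"pics/{n}0.png")[:,:,::-1].copy() for n in("top","scene")}
for n in I:
    print(n,"yellow",[b[1:] for b in blobs(I[n],(22,150,90),(32,255,255),15)[2]])
    for lo,hi in(((0,170,70),(6,255,255)),((174,170,70),(180,255,255))): print("red",[b[1:] for b in blobs(I[n],lo,hi,5)[2]])
t=I["top"];hsv=cv2.cvtColor(t,cv2.COLOR_RGB2HSV)
for p in((180,255),(250,240),(450,205),(150,300),(300,350)):print(p,hsv[p[1],p[0]])
m=cv2.inRange(hsv,(8,80,60),(21,255,255));m[:160]=0;m[285:]=0;m[:,:155]=0;m[:,475:]=0
m=cv2.morphologyEx(m,cv2.MORPH_OPEN,np.ones((3,3)))
v,u=np.nonzero(m);w=plane("top",np.c_[u,v],0.012)
r=cv2.minAreaRect(w[:,:2].astype(np.float32));print("rect",r,cv2.boxPoints(r))
print(len(u))
E
```

```text
top yellow [([515, 122, 23, 21, 355], [525.9, 132.2]), ([196, 209, 76, 18, 393], [234.5, 217.4]), ([398, 222, 5, 13, 46], [400.1, 227.5]), ([198, 247, 81, 21, 430], [239.6, 256.8]), ([266, 260, 17, 16, 208], [274.2, 267.3]), ([0, 327, 12, 20, 192], [4.9, 335.7])]
red [([507, 138, 26, 24, 427], [519.1, 150.3]), ([374, 191, 9, 27, 108], [377.8, 204.1]), ([301, 202, 5, 5, 20], [302.7, 204.2]), ([308, 241, 5, 5, 19], [310.2, 243.1])]
red []
scene yellow [([483, 102, 14, 9, 89], [489.6, 105.9]), ([327, 145, 13, 9, 97], [332.7, 149.1]), ([336, 164, 44, 16, 94], [354.7, 172.0]), ([351, 181, 54, 24, 269], [377.2, 191.9]), ([108, 313, 24, 22, 401], [119.2, 323.9])]
red [([476, 81, 17, 10, 116], [484.1, 85.7]), ([255, 177, 10, 17, 60], [259.7, 184.6]), ([310, 186, 3, 3, 9], [311.0, 187.0]), ([325, 211, 4, 4, 11], [326.4, 212.4]), ([114, 294, 26, 23, 405], [127.4, 303.9])]
red [([457, 100, 6, 4, 6], [459.5, 101.0])]
(180, 255) [ 22 117 151]
(250, 240) [ 20 124 150]
(450, 205) [ 26  27 152]
(150, 300) [ 23  46 149]
(300, 350) [ 21  51 149]
rect ((0.5273647904396057, -0.10608375072479248), (0.12042760103940964, 0.7778999209403992), 10.622647285461426) [[ 0.3964839   0.2651008 ]
 [ 0.5398819  -0.49946794]
 [ 0.6582457  -0.4772683 ]
 [ 0.5148477   0.28730044]]
6912
```

```bash
cat >> h.py <<'E'
a=np.radians(10.62); X=np.array([np.cos(a),np.sin(a)]); Y=np.array([-np.sin(a),np.cos(a)])
O=np.array([0.52736,-0.10608])+0.05*Y
def tr(w): d=np.asarray(w)[...,:2]-O; return np.stack([d@X,d@Y],-1).round(4)
def wd(x,y): return O+x*X+y*Y
E
python3 - <<'E'
from h import *
p,e=tri((274.2,267.3),(332.7,149.1)); print("pad",p,e,tr(p),"pred",wd(-.095,.064))
p,e=tri((377.8,204.1),(259.7,184.6)); print("buf",p,e,tr(p))
p=plane("top",[(302.7,204.2),(310.2,243.1)],.0125);print("redmarks",tr(p))
p=plane("top",[(234.5,217.4),(239.6,256.8)],.0125);print("stripes",tr(p))
s=get_state();q=s['ee_rot'];print(R.from_quat([q[1],q[2],q[3],q[0]]).as_matrix().round(3))
E
```

```text
pad [ 0.41342972 -0.01199255  0.09569822] [np.float64(0.0002811103200635941), np.float64(0.00028111032006364984)] [-0.0946  0.0635] pred [ 0.41297768 -0.01154067]
buf [ 0.55571955 -0.25400278  0.16787358] [np.float64(0.00024853251743613765), np.float64(0.0002485325174362015)] [ 0.0006 -0.2006]
redmarks [[ 0.0522 -0.03  ]
 [-0.0513 -0.0306]]
stripes [[ 0.0516  0.1513]
 [-0.0515  0.1548]]
[[ 0.907  0.422 -0.001]
 [ 0.422 -0.907  0.001]
 [-0.    -0.001 -1.   ]]
```

Call:
{"method": "step_arm", "body": {
  "steps": "0.508 -0.605 0 0 0 -0.31;0.508 -0.605 0 0 0 -0.31;0.508 -0.605 0 0 0 -0.31;0.508 -0.605 0 0 0 -0.31;0.508 -0.605 0 0 0 -0.31;0.508 -0.605 0 0 0 -0.31;0.508 -0.605 0 0 0 -0.31;0.508 -0.605 0 0 0 -0.31",
  "grip": -1
}}

```text
time: 0.77
eef_pos: [0.3463, -0.2576, 0.2054]
ee_rot: [-0.0, 0.759, 0.652, -0.0]
force: [1.4, -1.1, -0.5]
grip_width: 0.468
grasp_force: 0.0
```

```bash
cat >> h.py <<'E'
M=np.column_stack([np.r_[Y,0],np.r_[X,0],[0,0,-1]])
def go(x,y,z):
    s=get_state();q=s['ee_rot'];r=R.from_quat([q[1],q[2],q[3],q[0]])
    t=np.r_[wd(x,y),z]
    print("t",round(s['time'],3),"at",tr(s['eef_pos']),s['eef_pos'][2].round(4),"F",s['force'].round(2),"q",s['joint_positions'].round(2))
    print("units",(r.inv().apply(t-s['eef_pos'])/.4).round(4),((r.inv()*R.from_matrix(M)).as_rotvec()/np.pi).round(4))
E
python3 -c "
from h import *
go(-.095,.064,.16)"
```

```text
t 0.767 at [-0.2058 -0.1656] 0.2054 F [ 1.44 -1.09 -0.54] q [ 0.88  0.08 -0.32  2.06  0.03  1.01  0.39]
units [0.6332 0.0718 0.1135] [-1.000e-04 -0.000e+00 -1.073e-01]
```

Call:
{"method": "step_arm", "body": {
  "steps": "0.64 0.072 0.1135 0 0 -0.105;0.64 0.072 0.1135 0 0 -0.105;0.64 0.072 0.1135 0 0 -0.105;0.64 0.072 0.1135 0 0 -0.105;0.64 0.072 0.1135 0 0 -0.105;0.64 0.072 0.1135 0 0 -0.105;0.64 0.072 0.1135 0 0 -0.105;0.64 0.072 0.1135 0 0 -0.105"
}}

```text
time: 1.43
eef_pos: [0.4155, -0.0102, 0.1596]
ee_rot: [-0.001, 0.643, 0.766, 0.0]
force: [-0.1, -0.3, 0.5]
grip_width: 0.003
grasp_force: 0.0
```

```bash
python3 - <<'E'
from h import *
go(-.095,.064,.11)
ims=[]
for n in("scene","top"):
    im=viewer.grab_frame(n)[:,:,::-1]; ims.append(im[100:300,150:500] )
cv2.imwrite("pics/a.png",cv2.resize(np.vstack(ims),None,fx=1.45,fy=1.45,interpolation=2))
go(-.095,.064,.11)
E
```

```text
t 1.433 at [-0.0922  0.0649] 0.1596 F [-0.08 -0.29  0.54] q [ 0.53  0.13 -0.61  2.14  0.1   0.9   0.03]
units [-0.0025 -0.0068  0.1239] [-0.0002 -0.0004 -0.0037]
t 1.533 at [-0.0932  0.0618] 0.1598 F [0.34 0.46 0.71] q [ 0.53  0.13 -0.61  2.14  0.09  0.9   0.04]
units [ 0.0054 -0.0044  0.1246] [-0.0002 -0.0001 -0.005 ]
```

View pics/a.png

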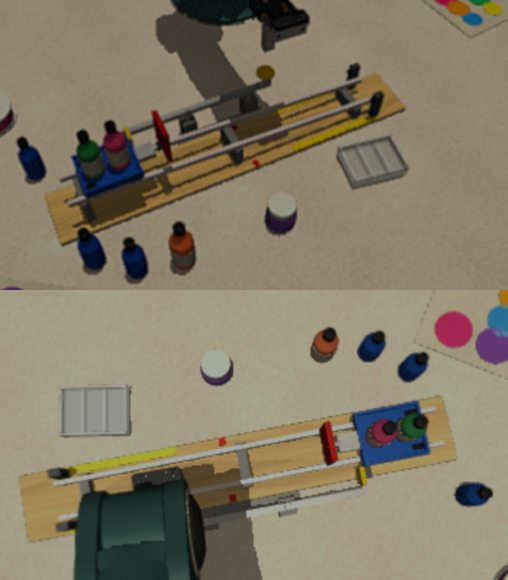

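Call:
{"method": "step_arm", "body": {
  "steps": "0.0625 0 0 0 0 -0.005;0.125 0 0 0 0 -0.005;0.1875 0 0 0 0 -0.005;0.25 0 0 0 0 -0.005"
}}

```text
time: 1.87
eef_pos: [0.3984, 0.0847, 0.1602]
ee_rot: [0.0, 0.64, 0.768, -0.0]
force: [0.6, -0.1, -0.4]
grip_width: 0.005
grasp_force: 0.0
```

```bash
python3 - <<'E'
from h import *
go(-.095,.064,.11)
s=get_state();print("ee",s['eef_pos'])
print(tri((190,226),(409.3,164.8)),tr(tri((190,226),(409.3,164.8))[0]))
viewer.grab_frame("top");go(-.095,.064,.11)
viewer.grab_frame("top");go(-.095,.064,.11)
E
```

```text
t 1.867 at [-0.0916  0.1613] 0.1602 F [ 0.63 -0.09 -0.43] q [ 0.38  0.12 -0.7   2.15  0.1   0.9  -0.2 ]
units [-0.2433 -0.0077  0.1257] [ 0.0001  0.0002 -0.0011]
ee [0.39838429 0.08474411 0.16022964]
(array([0.51516248, 0.20016447, 0.07376806]), [np.float64(0.0017801276729795315), np.float64(0.0017801276729795504)]) [0.0445 0.2532]
t 1.917 at [-0.0914  0.1655] 0.1605 F [-2.5   5.28  0.72] q [ 0.38  0.12 -0.71  2.15  0.1   0.9  -0.2 ]
units [-0.2538 -0.0091  0.1261] [ 0.0003 -0.0001  0.0001]
t 1.967 at [-0.0914  0.1634] 0.1604 F [-0.61 -0.5  -0.37] q [ 0.38  0.12 -0.71  2.15  0.1   0.9  -0.2 ]
units [-0.2485 -0.0093  0.1259] [ 0.0002 -0.      0.0004]
```

Call:
{"method": "step_arm", "body": {
  "steps": "-0.15 -0.009 0.06 0 0 0;-0.2485 -0.009 0.128 0 0 0;-0.2485 -0.009 0.128 0 0 0;-0.2485 -0.009 0.128 0 0 0;-0.2485 -0.009 0.128 0 0 0;-0.2485 -0.009 0.128 0 0 0"
}}

```text
time: 2.47
eef_pos: [0.4132, -0.0139, 0.1091]
ee_rot: [-0.0, 0.64, 0.769, -0.0]
force: [0.8, 0.5, -0.3]
grip_width: 0.007
grasp_force: 0.0
```

```bash
cat > sim.py <<'E'
import numpy as np
# finger-face offset: finger half depth h; f(t)=finger uphill face y, waypoints tf,yf
def run(m,s0,v0,t0,tf,yf,T,k=100.,dt=2e-4,lag=.008,b=.3):
    s,v,t=s0,v0,t0;pk=0;tc=None;sc=vc=None;H=[]
    while t<T:
        f=np.interp(t-lag,tf,yf); vf=(np.interp(t-lag+1e-3,tf,yf)-f)/1e-3
        q=max(0,-.195+s-f)
        if q>0 and tc is None: tc,sc,vc=t,s,v
        F=max(0,k*q+b*(v-vf)) if q>0 else 0
        a=9.81*.05/np.sqrt(1.0025)-(.05*np.tanh(v/.003)+.75*v+F)/m
        v+=a*dt;s+=v*dt;t+=dt;pk=max(pk,q);H.append((t,s,v,q))
    return pk,tc,sc,vc,np.array(H)
E
python3 - <<'E'
from h import *
import sim
go(-.095,.064,.085)
for m in(.48,.6,.81):
    H=sim.run(m,0,0,0,[0,9],[9,9],2.5)[4]
    print(m,[(x,H[np.searchsorted(H[:,1],x)][[0,2]].round(3)) for x in(.05,.165,.2,.25,.3)])
E
```

```text
t 2.467 at [-0.0952  0.0617] 0.1091 F [ 0.81  0.51 -0.3 ] q [ 0.51  0.22 -0.6   2.19  0.18  0.78 -0.02]
units [0.0058 0.0005 0.0601] [-0.     -0.     -0.0008]
0.48 [(0.05, array([0.585, 0.148])), (0.165, array([1.211, 0.21 ])), (0.2, array([1.374, 0.218])), (0.25, array([1.599, 0.227])), (0.3, array([1.816, 0.232]))]
0.6 [(0.05, array([0.552, 0.162])), (0.165, array([1.106, 0.244])), (0.2, array([1.245, 0.257])), (0.25, array([1.435, 0.271])), (0.3, array([1.615, 0.282]))]
0.81 [(0.05, array([0.521, 0.177])), (0.165, array([1.014, 0.282])), (0.2, array([1.134, 0.301])), (0.25, array([1.294, 0.323])), (0.3, array([1.445, 0.341]))]
```

Call:
{"method": "step_arm", "body": {
  "steps": "0 0 0.03 0 0 0;0 0 0.0605 0 0 0;0 0 0.0605 0 0 0"
}}

```text
time: 2.72
eef_pos: [0.414, -0.0129, 0.0846]
ee_rot: [0.001, 0.639, 0.769, 0.0]
force: [-0.2, 0.2, 1.2]
grip_width: 0.005
grasp_force: 0.0
```

```bash
cat >> h.py <<'E'
def track(n,im=None):
    im=viewer.grab_frame(n) if im is None else im
    hs=cv2.cvtColor(im,cv2.COLOR_RGB2HSV); m=cv2.inRange(hs,(105,150,40),(125,255,255)) if 0 else cv2.inRange(hs,(0,170,70),(6,255,255))
    k,l,s,c=cv2.connectedComponentsWithStats(m)
    out=[]
    for i in range(1,k):
        if s[i][4]<25: continue
        # board centroid lies near z .168 at start, sinks 5%: solve along ray
        o,d=ray(n,[c[i]]);z=.168
        for _ in range(5):
            p=o+d[0]*((z-o[2])/d[0][2]); y=tr(p)[1]; z=(.168 if n=="top" else Z0)-.05*(y+.2006)
        if abs(tr(p)[0])<.03: out.append((round(y+.2006,4),int(s[i][4]),c[i].round(1).tolist()))
    return out
Z0=.168
E
python3 - <<'E'
from h import *
import time
for n in("top","scene"): print("ref",track(n,cv2.imread(f"pics/{n}0.png")[:,:,::-1].copy()))
t=get_state()['time'];print(t,track("scene"));t=get_state()['time'];print(t,track("top"))
go(0,.035,.118)
E
```

```text
ref [(np.float64(0.0003), 108, [377.8, 204.1])]
ref [(np.float64(-0.0004), 60, [259.7, 184.6])]
2.7167 [(np.float64(0.0025), 61, [260.9, 184.6])]
2.7667 [(np.float64(0.0059), 112, [375.4, 204.6])]
t 2.817 at [-0.0948  0.0627] 0.0851 F [ 0.57  0.52 -0.68] q [ 0.48  0.27 -0.58  2.21  0.22  0.72 -0.07]
units [-0.0694  0.2369 -0.0821] [0.0001 0.     0.    ]
```

Call:
{"method": "step_arm", "body": {
  "steps": "0 0.01 -0.075 0 0 0;-0.02 0.09 -0.082 0 0 0;-0.05 0.17 -0.082 0 0 0;-0.069 0.237 -0.082 0 0 0"
}}

```text
time: 3.15
eef_pos: [0.5138, -0.0236, 0.1191]
ee_rot: [0.001, 0.639, 0.769, 0.0]
force: [-1.2, -0.1, 0.2]
grip_width: 0.005
grasp_force: 0.0
```

```bash
python3 - <<'E'
from h import *
for n in("scene","top","scene","top"):
    t=get_state()['time']; im=viewer.grab_frame(n); print(t,n,track(n,im))
    cv2.imwrite(f"pics/r{t:.2f}.png",im[:,:,::-1])
go(0,.035,.118)
E
```

```text
3.15 scene [(np.float64(0.0522), 65, [278.8, 179.0])]
3.2 top [(np.float64(0.0609), 123, [351.6, 209.6])]
3.25 scene [(np.float64(0.07), 67, [284.9, 176.7])]
3.3 top [(np.float64(0.0799), 117, [343.4, 211.3])]
t 3.35 at [-0.0003  0.0352] 0.1176 F [-0.59 -0.06 -1.66] q [ 0.45  0.38 -0.56  1.96  0.26  0.88 -0.06]
units [-0.0006  0.0007 -0.0011] [-0.0001 -0.0002 -0.0001]
```

```bash
cat > fit.py <<'E'
from h import *
import sim
from scipy.optimize import least_squares
def fit(D):
    def r(p):
        H=sim.run(p[0],1e-4,0,0,[0,9],[9,9],1.8,dt=1e-3)[4]
        return np.interp(D[:,0]-p[1],H[:,0],H[:,1])-D[:,1]
    o=least_squares(r,[.6,2.6],x_scale=[.1,.05],diff_step=1e-3);return o.x,o.fun
E
python3 - <<'E'
from fit import *
D=[(2.7167,.0025),(2.7667,.0059),(3.15,.0522),(3.2,.0609),(3.25,.07),(3.3,.0799)]
for n in("top","scene","top","scene"):
    t=get_state()['time']; tk=track(n); print(t,n,tk)
    if tk: D.append((t,float(tk[0][0])))
D=np.array(D);np.save("D.npy",D);p,f=fit(D);print(p,(f*1e3).round(1))
H=sim.run(p[0],1e-4,0,0,[0,9],[9,9],2)[4]
for x in(.165,.2,.222,.25):i=np.searchsorted(H[:,1],x);print(x,H[i,0]+p[1],H[i,2])
print(get_state()['time'])
E
```

```text
3.35 top [(np.float64(0.0902), 125, [338.9, 211.9])]
3.4 scene [(np.float64(0.1009), 66, [295.6, 173.3])]
3.45 top [(np.float64(0.1118), 123, [329.7, 214.2])]
3.5 scene [(np.float64(0.1234), 64, [303.3, 170.8])]
[0.65735139 2.59772072] [ 0.5 -0.2 -0.1 -0.1  0.1  0.  -0.1 -0.1  0.1 -0. ]
0.165 3.670520721096282 0.25617127595490774
0.2 3.803120721096268 0.2711302348673751
0.222 3.883120721096259 0.27911948897467187
0.25 3.9817207210962478 0.28801391194322773
3.55
```

```bash
cat > plan.py <<'E'
from fit import *
T=1/12
def way(n,v1,vc,nc,dec,y0,t0,N=30):
    vs=[0]*n+list(v1)+[vc]*nc; v=vc
    while v>0: v=max(0,v-dec*T); vs.append(v)
    vs=(vs+[0]*N)[:N]
    return t0+T*np.arange(N+1), y0+np.r_[0,np.cumsum(np.round(np.array(vs)*T/.4,3)*.4)]
def ev(W,st,hs=(.007,.0085,.011),ms=(.62,.657,.69),full=0,T1=6.):
    o=[]
    for h in hs:
        for m in ms:
            r=sim.run(m,st[1],st[2],st[0],W[0],W[1]-h,T1,dt=1e-3); o.append((r[0]*1e3,r[1],r[2],r[3],r[4][-1,1]))
    return np.array(o,float)
E
python3 - <<'E'
from plan import *
H=sim.run(.657,1e-4,0,0,[0,9],[9,9],2)[4]; t=3.55; i=np.searchsorted(H[:,0],t-2.5977); st=(t,H[i,1],H[i,2]); print(st)
C=[]
for n in(1,2,3):
  for v1 in((.13,),(.1,.2),(.15,.22)):
    for vc in(.22,.24,.26):
      for nc in(1,2,3):
        for dec in(.18,.22,.28):
          W=way(n,v1,vc,nc,dec,.035,t); o=ev(W,st,hs=(.0085,),ms=(.657,))[0]
          C.append((o[0],n,v1,vc,nc,dec,W[1][-1],o[2],o[4]))
C=[c for c in C if c[7]>.19 and c[8]<.435]; C.sort(key=lambda c:c[0])
for c in C[:4]:
  print(c); W=way(*c[1:6],.035,t); print(ev(W,st).round(3)[:,:5])
W=way(*C[0][1:6],.035,t); print(((W[1]-.035)/.4).round(3))
E
```

```text
(3.55, np.float64(0.13509037950203362), np.float64(0.24040104981140686))
(np.float64(4.452959938206602), 3, (0.1, 0.2), 0.26, 2, 0.28, np.float64(0.2134000000000001), np.float64(0.24376320509504168), np.float64(0.40311776195884674))
[[5.199 4.058 0.27  0.285 0.404]
 [4.687 3.983 0.25  0.288 0.405]
 [4.578 3.963 0.246 0.292 0.405]
 [4.421 3.995 0.252 0.281 0.403]
 [4.453 3.96  0.244 0.286 0.403]
 [5.186 3.946 0.241 0.291 0.403]
 [4.655 3.948 0.239 0.278 0.4  ]
 [5.385 3.93  0.235 0.283 0.401]
 [6.167 3.917 0.233 0.288 0.401]]
(np.float64(4.625245191740262), 3, (0.1, 0.2), 0.26, 1, 0.22, np.float64(0.22500000000000003), np.float64(0.24376320509504168), np.float64(0.4147180881279086))
[[4.746 4.058 0.27  0.285 0.416]
 [4.724 3.983 0.25  0.288 0.416]
 [4.931 3.963 0.246 0.292 0.416]
 [4.264 3.995 0.252 0.281 0.415]
 [4.625 3.96  0.244 0.286 0.415]
 [5.14  3.946 0.241 0.291 0.415]
 [4.34  3.948 0.239 0.278 0.412]
 [5.127 3.93  0.235 0.283 0.412]
 [5.795 3.917 0.233 0.288 0.412]]
(np.float64(4.695074229756485), 3, (0.1, 0.2), 0.24, 2, 0.28, np.float64(0.193), np.float64(0.24376320509504168
[... 282 characters left out ...]
.235 0.283 0.38 ]
 [6.18  3.917 0.233 0.288 0.38 ]]
(np.float64(4.985759383191068), 3, (0.1, 0.2), 0.24, 1, 0.18, np.float64(0.22980000000000003), np.float64(0.24376320509504168), np.float64(0.41951722603641883))
[[5.312 4.022 0.26  0.283 0.421]
 [5.391 3.98  0.25  0.288 0.421]
 [5.696 3.963 0.246 0.292 0.421]
 [4.636 3.986 0.249 0.281 0.419]
 [4.986 3.96  0.244 0.286 0.42 ]
 [5.419 3.946 0.241 0.291 0.42 ]
 [4.368 3.948 0.239 0.278 0.417]
 [4.953 3.93  0.235 0.283 0.417]
 [5.556 3.917 0.233 0.288 0.417]]
[0.    0.    0.    0.    0.021 0.063 0.117 0.171 0.22  0.264 0.304 0.339
 0.369 0.394 0.414 0.429 0.439 0.445 0.446 0.446 0.446 0.446 0.446 0.446
 0.446 0.446 0.446 0.446 0.446 0.446 0.446]
```

Call:
{"method": "step_arm", "body": {
  "steps": "0 0 0 0 0 0;0 0 0 0 0 0;0 0 0 0 0 0;0.021 0 0 0 0 0;0.063 0 0 0 0 0;0.117 0 0 0 0 0;0.171 0 0 0 0 0;0.220 0 0 0 0 0"
}}

```text
time: 4.22
eef_pos: [0.4948, 0.0654, 0.1175]
ee_rot: [-0.0, 0.639, 0.769, 0.0]
force: [0.8, 1.0, -1.0]
grip_width: 0.004
grasp_force: 0.2
```

Call:
{"method": "step_arm", "body": {
  "steps": "0.044 0 0 0 0 0;0.084 0 0 0 0 0;0.119 0 0 0 0 0;0.149 0 0 0 0 0;0.174 0 0 0 0 0;0.194 0 0 0 0 0;0.209 0 0 0 0 0;0.219 0 0 0 0 0"
}}

```text
time: 4.88
eef_pos: [0.4791, 0.1504, 0.1174]
ee_rot: [-0.0, 0.639, 0.769, -0.0]
force: [-0.7, 0.9, -1.1]
grip_width: 0.007
grasp_force: 0.2
```

Call:
{"method": "step_arm", "body": {
  "steps": "0.006 0 0 0 0 0;0.007 0 0 0 0 0;0.007 0 0 0 0 0"
}}

```text
time: 5.13
eef_pos: [0.4788, 0.1522, 0.1174]
ee_rot: [-0.0, 0.639, 0.769, -0.0]
force: [0.3, 1.1, 1.1]
grip_width: 0.002
grasp_force: 0.2
```

```bash
python3 - <<'E'
from h import *
for n in("scene","scene","scene","top"):
    t=get_state()['time']; im=viewer.grab_frame(n); print(t,n,track(n,im))
    if n=="scene" and t>0: cv2.imwrite("pics/held.png",cv2.resize(im[90:260,180:460,::-1],None,fx=2.5,fy=2.5))
go(0,.2134,.118)
E
```

```text
5.1333 scene []
5.1833 scene []
5.2333 scene []
5.2833 top []
t 5.333 at [-0.      0.2127] 0.1174 F [-0.15  1.08  0.  ] q [ 0.16  0.37 -0.63  1.98  0.28  0.87 -0.44]
units [ 0.0016  0.0001 -0.0014] [-0.     -0.     -0.0005]
```

View pics/held.png

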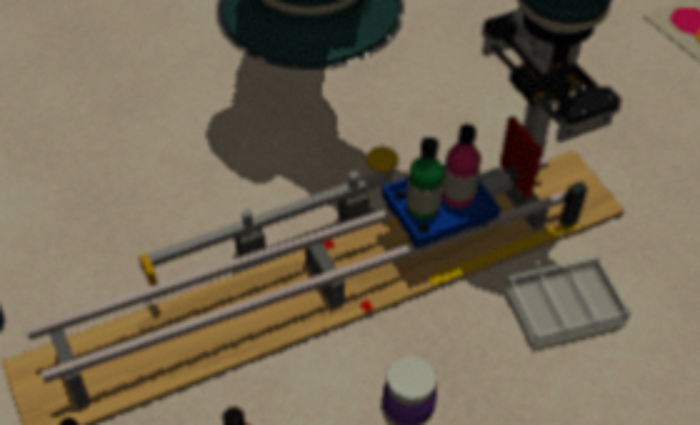

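Caught: the red board rests on the fingers at about (535,165) in the crop, and both bottles are standing. I'll hold it there for more than two seconds.

Call:
{"method": "step_arm", "body": {
  "steps": "0 0 0 0 0 0;0 0 0 0 0 0;0 0 0 0 0 0;0 0 0 0 0 0;0 0 0 0 0 0;0 0 0 0 0 0;0 0 0 0 0 0;0 0 0 0 0 0"
}}

```text
time: 6.0
eef_pos: [0.4788, 0.1525, 0.1174]
ee_rot: [-0.0, 0.639, 0.769, 0.0]
force: [0.2, 0.8, -0.0]
grip_width: 0.002
grasp_force: 0.2
```

Call:
{"method": "step_arm", "body": {
  "steps": "0 0 0 0 0 0;0 0 0 0 0 0;0 0 0 0 0 0;0 0 0 0 0 0;0 0 0 0 0 0;0 0 0 0 0 0;0 0 0 0 0 0;0 0 0 0 0 0"
}}

```text
time: 6.67
eef_pos: [0.4788, 0.1525, 0.1175]
ee_rot: [-0.0, 0.639, 0.769, -0.0]
force: [0.1, 0.1, -0.7]
grip_width: 0.005
grasp_force: 0.2
```

Call:
{"method": "step_arm", "body": {
  "steps": "0 0 0 0 0 0;0 0 0 0 0 0;0 0 0 0 0 0;0 0 0 0 0 0;0 0 0 0 0 0;0 0 0 0 0 0;0 0 0 0 0 0;0 0 0 0 0 0"
}}

```text
time: 7.33
eef_pos: [0.4788, 0.1525, 0.1174]
ee_rot: [-0.0, 0.639, 0.769, -0.0]
force: [-0.2, -0.4, -0.7]
grip_width: 0.003
grasp_force: 0.2
```

Call:
{"method": "step_arm", "body": {
  "steps": "0 0 0 0 0 0;0 0 0 0 0 0;0 0 0 0 0 0;0 0 0 0 0 0;0 0 0 0 0 0;0 0 0 0 0 0;0 0 0 0 0 0;0 0 0 0 0 0"
}}

```text
time: 8.0
eef_pos: [0.4788, 0.1525, 0.1175]
ee_rot: [-0.0, 0.639, 0.769, 0.0]
force: [0.2, -0.7, 0.1]
grip_width: 0.005
grasp_force: 0.2
```

```bash
cat > bt.py <<'E'
from h import *
def deck(save=None):
    im=viewer.grab_frame("scene")
    if save: cv2.imwrite(save,cv2.resize(im[90:260,180:460,::-1],None,fx=2.5,fy=2.5))
    m,l,b=blobs(im,(105,170,40),(125,255,255),60); r=[]
    for i,s,c in b:
        k=np.argmax; v,u=np.nonzero(l==i)
        p=plane("scene",[c],.085)[0]
        if abs(tr(p)[0])<.07: r.append((s[4],c,tr(p).tolist()))
    return r
E
python3 - <<'E'
from bt import *
for i in range(6): print(get_state()['time'],deck())
go(0,.33,.118)
E
```

```text
8.0 [(315, [353.7, 175.0], [0.0164, 0.0759])]
8.05 [(315, [353.7, 175.1], [0.0167, 0.0757])]
8.1 [(313, [353.6, 175.2], [0.0169, 0.0753])]
8.15 [(313, [353.7, 175.1], [0.0167, 0.0757])]
8.2 [(321, [354.0, 175.1], [0.0171, 0.0765])]
8.25 [(314, [353.7, 175.3], [0.0174, 0.0753])]
t 8.3 at [-1.000e-04  2.131e-01] 0.1175 F [ 0.01  0.35 -0.16] q [ 0.16  0.37 -0.63  1.98  0.28  0.87 -0.44]
units [ 2.923e-01 -1.000e-04 -1.300e-03] [ 0.     -0.     -0.0003]
```

Call:
{"method": "step_arm", "body": {
  "steps": "0.004 0 0 0 0 0;0.012 0 0 0 0 0;0.022 0 0 0 0 0;0.033 0 0 0 0 0;0.044 0 0 0 0 0;0.055 0 0 0 0 0;0.066 0 0 0 0 0;0.077 0 0 0 0 0"
}}

```text
time: 8.97
eef_pos: [0.473, 0.1833, 0.1175]
ee_rot: [-0.0, 0.639, 0.769, 0.0]
force: [0.9, 0.6, 0.5]
grip_width: 0.006
grasp_force: 0.1
```

Call:
{"method": "step_arm", "body": {
  "steps": "0.011 0 0 0 0 0;0.022 0 0 0 0 0;0.033 0 0 0 0 0;0.044 0 0 0 0 0;0.055 0 0 0 0 0;0.066 0 0 0 0 0;0.077 0 0 0 0 0;0.088 0 0 0 0 0"
}}

```text
time: 9.63
eef_pos: [0.4666, 0.2178, 0.1174]
ee_rot: [-0.0, 0.639, 0.769, -0.0]
force: [0.4, -0.3, -0.3]
grip_width: 0.005
grasp_force: 0.1
```

Call:
{"method": "step_arm", "body": {
  "steps": "0.010 0 0 0 0 0;0.019 0 0 0 0 0;0.028 0 0 0 0 0;0.037 0 0 0 0 0;0.046 0 0 0 0 0;0.055 0 0 0 0 0;0.064 0 0 0 0 0;0.073 0 0 0 0 0"
}}

```text
time: 10.3
eef_pos: [0.4613, 0.2464, 0.1175]
ee_rot: [-0.0, 0.639, 0.769, -0.0]
force: [-0.5, 0.2, -0.5]
grip_width: 0.002
grasp_force: 0.1
```

Call:
{"method": "step_arm", "body": {
  "steps": "0.009 0 0 0 0 0;0.018 0 0 0 0 0;0.027 0 0 0 0 0;0.036 0 0 0 0 0;0.045 0 0 0 0 0;0.054 0 0 0 0 0;0.063 0 0 0 0 0;0.072 0 0 0 0 0"
}}

```text
time: 10.97
eef_pos: [0.456, 0.2748, 0.1174]
ee_rot: [-0.0, 0.639, 0.769, 0.0]
force: [-0.6, 0.1, 0.3]
grip_width: 0.006
grasp_force: 0.0
```

```bash
python3 - <<'E'
from bt import *
for i in range(3): print(get_state()['time'],deck("pics/end.png"))
go(0,.345,.118)
E
```

```text
10.9667 [(276, [383.6, 166.4], [0.025, 0.1733])]
11.0167 [(277, [382.9, 166.4], [0.0241, 0.1714])]
11.0667 [(276, [383.4, 166.4], [0.0247, 0.1728])]
t 11.117 at [-0.      0.3374] 0.1174 F [ 0.08 -0.11  0.57] q [-0.08  0.43 -0.64  1.91  0.32  0.91 -0.7 ]
units [ 0.0191  0.0001 -0.0014] [-0.0001 -0.     -0.0002]
```

View pics/end.png

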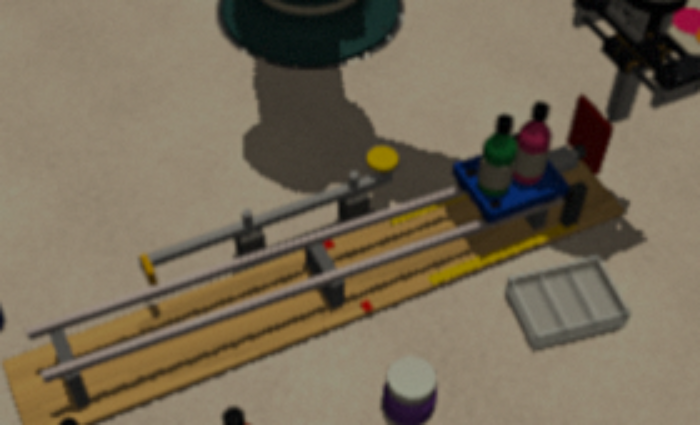

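The trolley is parked at the posts (deck at about (510,185) in the crop), both bottles are standing, and there is a clear gap between the board and the fingers. I'll back off, let it settle and hand in.

Call:
{"method": "step_arm", "body": {
  "steps": "0.05 0 0 0 0 0;0.1 0 -0.05 0 0 0;0.1 0 -0.1 0 0 0;0.1 0 -0.1 0 0 0;0.1 0 -0.1 0 0 0;0.1 0 -0.1 0 0 0;0.1 0 -0.1 0 0 0;0.1 0 -0.1 0 0 0"
}}

```text
time: 11.78
eef_pos: [0.4486, 0.3131, 0.1568]
ee_rot: [-0.0, 0.639, 0.769, -0.001]
force: [-0.1, 0.3, 0.6]
grip_width: 0.005
grasp_force: 0.0
```

```bash
python3 - <<'E'
from bt import *
from cell import finish_job
print(deck(),deck()); print(finish_job())
E
```

```text
[(319, [383.2, 165.3], [0.0207, 0.1746])] [(321, [383.5, 165.3], [0.0211, 0.1754])]
the job is handed in; nothing more can be done
None
```

The job is handed in (no verdict came back): the trolley was released, caught softly past the red line, held still over the yellow stripe for about 3 s and let down slowly to the end stops, where the last pictures show it parked with both bottles standing and the arm clear.

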